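Feel for the release notch of the test fixture and pop its lid

TASK

The board in the test fixture has passed, so release the fixture's clear lid: its catch lies in a notch somewhere along the black front rail, hard to tell by eye from the flush plugs, so run a fingertip lightly along the top of the rail to find it and press the catch fully down. The lid springs ajar by itself; let the catch come back up, leave the lid ajar without lifting it further, and finish with the fingers clear. Do not lean hard on the fixture, and leave the tools and parts around it where they lie.

Things in the scene. Friction and masses are not known exactly. Their poses are not given: they have to be found in the camera images.
- fixture: Circuit-board test fixture fixed to the bench: light grey box 280 x 340 mm, clear lid in an aluminium frame over a red board, black rail along its front (robot-facing) edge. Origin at the underside, on the left-right centre line; x from the rail to the rear hinge, y along the rail, z up. The lid lies behind the rail, x from -116 to +119 mm, its top at z = 90 mm. Nothing gives but lid and catch.
- rail_mid (a point): Middle of the rail's flat top: x = -135, y = 0, z = 94 mm of the fixture; same axes. The rail is 30 mm wide (x), 340 long (y). It has one notch, cut through its whole width, 42 mm long in y, 9 mm deep, its middle within 120 mm of this point, different each time. The notch's floor is the catch plate (24 x 40 mm, x from -14.5 to +9.5 mm here). All else of the top is solid, flat and level.
- catch (a joint): How far the catch plate at the bottom of the notch is pressed straight down, in m: 0 = up (9 mm below the rail's top), 0.006 = fully down. A spring holds it up: 2 to 3 N starts it, 6 to 7 N takes it fully down; it lets the lid go at about 0.004 and springs back up when released.
- lid (a joint): Opening angle of the lid about its rear hinge, in rad: 0 = shut and caught; it springs to about 0.13 (front edge about 30 mm up) when the catch is pressed and stays there.
- tweezers: Loose steel tweezers, 125 mm long along x, 8 mm high, lying on the mat in front of the rail; origin under the middle.
- esd_brush: Loose black brush, 160 mm long along x, 20 mm high, lying on the mat in front of the rail; origin under the middle.
- solder_spool: Loose black spool of silvery solder wire, 54 mm across, 44 mm high, standing beside the left (+y) end of the rail; origin under its middle.
- flux_bottle: Loose small clear bottle with red cap, 34 mm across, 75 mm high, standing beside the right (-y) end of the rail; origin under its middle.
- screwdriver: Loose yellow screwdriver, 170 mm long along x, 26 mm high, lying right of the fixture; origin under the middle.
- screw_dish: Loose steel dish, 72 mm across, 22 mm high, to the right in front of the rail; origin under its middle.
- spare_board: Loose red circuit board, 100 x 150 mm, up to 15 mm high, lying left of the fixture; origin under its middle.

How it is judged:
By the outcome, as a careful person would: the job done as asked, in the order asked, and still so for the second after the job is handed in, with the robot touching nothing.
It also fails if it takes over 72 s, if anything falls off the work surface, if the arm or the gripper's body presses on something with over 40 N, if the wrist force passes 120 N, or if a joint passes its speed limit or range.

ROBOT

A 6-joint arm with a two-finger parallel gripper is mounted at the origin on the work surface. World frame = base frame: x ahead of the robot, y to its left, z up, the work surface at z = 0. Lengths are in mm, angles in rad, forces in N, time in s.
With the tool pointing down it reaches from about 275 to 1000 mm from the base axis. Payload 8.4 kg.
Tool frame: the origin (TCP) lies midway between the tips of the shut fingers; the grasp point (between the pads) lies 19 mm behind it; z points along the fingers, y is the line along which they close (so a half turn about z gives the same grasp; the last joint's range is limited). The gripper opens to 85 mm and grips with 20 to 120 N. Pads are 22 mm wide; open, the fingers measure 114 mm over their backs; the gripper's body (76 mm by 85 mm) begins 54 mm behind the grasp point. The pads swing forward as they close: fully open they stand 13 mm farther back than shut.
Start: joints at [1.338, 0.353, 1.633, -0, 1.155, -0.002], TCP at [142.971, 608.43, 231.281] pointing down, gripper open.
Joint ranges: [-2.63, 2.63], [-0.92, 2.1], [0.06, 2.66], [-1.3, 4.44], [0, 2.69], [-3.02, 3.02]. Speed limits (rad/s): [2.22, 2.22, 2.79, 3.14, 3.14, 3.14].

INTERFACE

Orientations are given as [roll, pitch, yaw] about the fixed x, y, z axes, in that order (R = Rz(yaw) Ry(pitch) Rx(roll)).
In Python, from rig import telemetry, optics, r gives the robot as it stands.
- The arm moves only by the tool play_rows, never from a script. Its arguments are lists of equal length, an entry for each row: "dp": the shift along the tool's x, y, z in units of 40 mm (1.0 is 40 mm), a list of three; "rot": the turn, a rotation vector about the tool's x, y, z in units of 6 degrees (1.0 is 6 degrees), a list of three. In form: {"dp": [[tx, ty, tz], ...], "rot": [[ax, ay, az], ...]}. A call has 1 to 5 rows; each row is the pose to reach, as a shift and turn from the pose commanded when the call began, along the tool's axes at that moment; what a row does not reach only later rows make up. A row lasts 1/12 s, in which the tool goes at most 41.7 mm and 7.16 degrees, less where a joint would pass 70% of its speed; a pose out of reach is approached as far as the arm can. A call with a gripper value outside its range is refused whole. "fingers" is the opening, from 0 (shut) to 1 (fully open), set as the call begins (left out, the last holds). The fingers move at their own pace and stop on an object; "grip_force" is the grip in N (left out, the last holds). Time passes only in rows, so rows that repeat a pose let the fingers close. It gives the time, the measured TCP pose, the force, the opening and the grip force at its end, in the units of the state.
- telemetry.sense(): the state, without advancing time (a new reading comes with each control period).
- optics.grab_frame(name): name is "side" or "top" or "wrist"; returns a dict with "color" (384x512x3 uint8, red, green, blue), "mtx" (3x3 intrinsics, pixels), "D" ([k1, k2, p1, p2, k3] as OpenCV has them; the pictures are not rectified), "R" (3x3) and "t" (3): a world point X has camera coordinates R X + t; the wrist camera has in their place "mount" (4x4, takes a point from camera to tool coordinates, whose origin is the TCP and whose axes are the flange's). Camera axes: x right, y down, z forward; pixel columns grow to the right and rows downward; lengths in mm; the calibration is good to about 2 mm. A picture is of the moment at which its call begins: read the wrist's pose just before it. There is no depth.
- r.sign_off(): hands the job in; it is judged then, once.
The state is a dict: "clock": time; "qpos": joint angles; "qvel": joint speeds; "joint_efforts": joint torques, N m; "eef_pos": TCP position; "tcp_rot": TCP orientation; "contact_force": force on the tool from outside, world axes, zero at the start; "wrist_torque": the same for the moment, N m; "opening": opening from 0.0 (shut) to 1.0 (fully open); "grasp_force": force on a finger pad.
Only numpy, scipy, OpenCV 4.12 (cv2) and the standard library are available. Lean on these libraries where they do the work, as an engineer would, in place of code of your own. Each camera call takes 0.05 s, during which the arm holds its last target. There are 200 camera calls.

## Working session

There is one attempt and no reset: what is moved stays moved. The work goes in short steps, Python scripts to look and compute and a tool call to move; the robot and the scene stay as the last step left them, time stands still between calls to the robot, and variables do not carry over. Pictures are saved under pics/ and viewed, at most 10 in all, crops included, and the job is handed in when it is done.

Besides the shell and the picture viewer there is one more tool, called after "Call:" as name(argument=value, ...), one argument or row to a line, values as JSON. play_rows: Moves the arm, as the interface text tells. Its arguments: {"type":"object","properties":{"dp":{"type":"array"},"rot":{"type":"array"},"fingers":{"type":"number"},"grip_force":{"type":"number"}},"required":["dp","rot"]}

```bash
mkdir -p pics; ls; python3 - <<'E'
from rig import telemetry, optics, r
import cv2,pickle
s=telemetry.sense();print(s)
d={}
for n in("top","side"):
    f=optics.grab_frame(n);d[n]=f
    cv2.imwrite(f"pics/{n}0.png",cv2.resize(f["color"][:,:,::-1],(800,600)))
pickle.dump(d,open("f0.pkl","wb"))
for n in d:print(n,d[n]["mtx"],d[n]["D"],d[n]["R"],d[n]["t"])
E
```

```text
pics
{'clock': 0.0, 'qpos': array([ 1.33761172e+00,  3.53664180e-01,  1.63416778e+00,  1.34231857e-05,
        1.15521787e+00, -2.37859555e-03]), 'qvel': array([-0.00149894,  0.00121254,  0.00051772, -0.00076851,  0.00050962,
        0.00015673]), 'joint_efforts': array([-1.95203676e-03, -6.05255556e+01, -3.42059934e+01, -9.69814505e-05,
        9.61237791e-03, -1.24045457e-06]), 'eef_pos': array([142.84295618, 607.9407123 , 230.53728509]), 'tcp_rot': array([-3.14013551e+00, -1.57387311e-05,  2.91078120e+00]), 'contact_force': array([-0.3910806,  0.0253869, -0.4057554]), 'wrist_torque': array([ 0.01993406,  0.06010341, -0.02488694]), 'grasp_force': 0.0, 'opening': 1.0020625423847376}
top [[407.68317468   0.         253.5076751 ]
 [  0.         407.68317468 190.23870381]
 [  0.           0.           1.        ]] [-0.00839885  0.          0.          0.          0.        ] [[ 0.01811343 -0.99982486  0.00470738]
 [-0.99344887 -0.01852884 -0.11276533]
 [ 0.1128328  -0.00263397 -0.9936105 ]] [  17.75767885  621.05631857 1106.53819944]
side [[353.8985756    0.         254.68121399]
 [  0.         353.8985756  195.63323106]
 [  0.           0.           1.        ]] [0.03051473 0.         0.         0.         0.        ] [[ 0.98692077 -0.1598012   0.02123611]
 [-0.10270394 -0.7248224  -0.68123739]
 [ 0.12425496  0.6701463  -0.7317545 ]] [-598.30153516  131.57308185 1045.96968053]
```

View pics/top0.png

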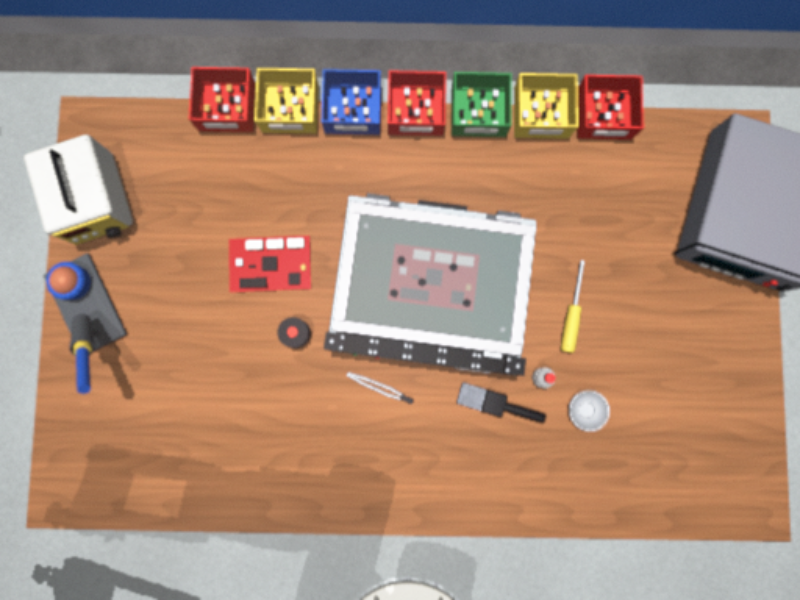

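View pics/side0.png

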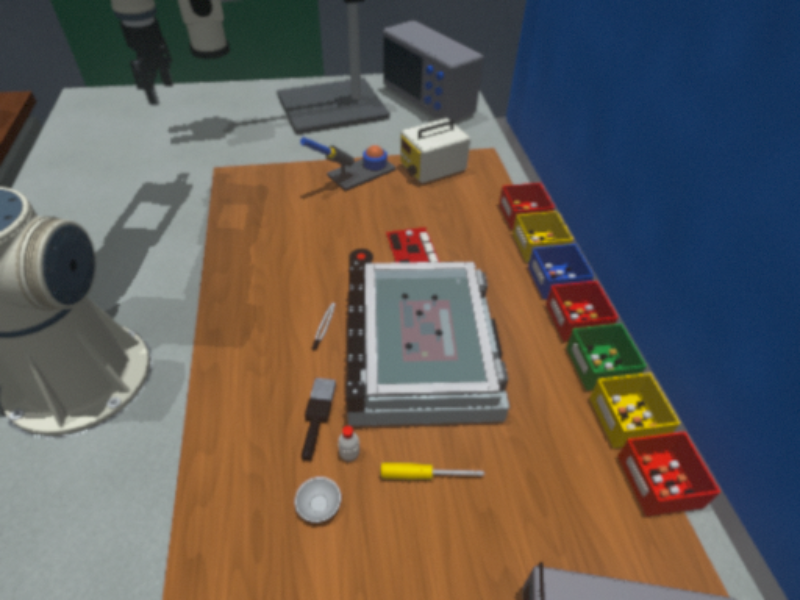

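The top view shows the black rail from about (328,341) to (524,367), with the tweezers and brush in front of it. The side view agrees. I'll zoom in on the rail.

```bash
cat > h.py <<'E'
import numpy as np,cv2,pickle
from scipy.spatial.transform import Rotation as Ro
def ray_z(f,uv,z):
    u=cv2.undistortPoints(np.array([[uv]],float),f["mtx"],np.array(f["D"]))[0,0]
    R=np.array(f["R"]);t=np.array(f["t"]).ravel()
    d=R.T@np.array([u[0],u[1],1]);c=-R.T@t
    return c+d*(z-c[2])/d[2]
E
python3 - <<'E'
import pickle,cv2
d=pickle.load(open("f0.pkl","rb"))
c=d["top"]["color"][205:245,203:343,::-1]
a=cv2.resize(c,None,fx=5.6,fy=5.6,interpolation=cv2.INTER_CUBIC)
s=d["side"]["color"][150:275,205:260,::-1]
s=cv2.resize(cv2.rotate(s,cv2.ROTATE_90_COUNTERCLOCKWISE),None,fx=6.2,fy=6.2,interpolation=cv2.INTER_CUBIC)
import numpy as np
w=max(a.shape[1],s.shape[1])
p=lambda m:cv2.copyMakeBorder(m,0,4,0,w-m.shape[1],0)
o=np.vstack([p(a),p(s)]);print(a.shape,s.shape,o.shape);cv2.imwrite("pics/crop1.png",o)
E
```

```text
(224, 784, 3) (341, 775, 3) (573, 784, 3)
```

View pics/crop1.png

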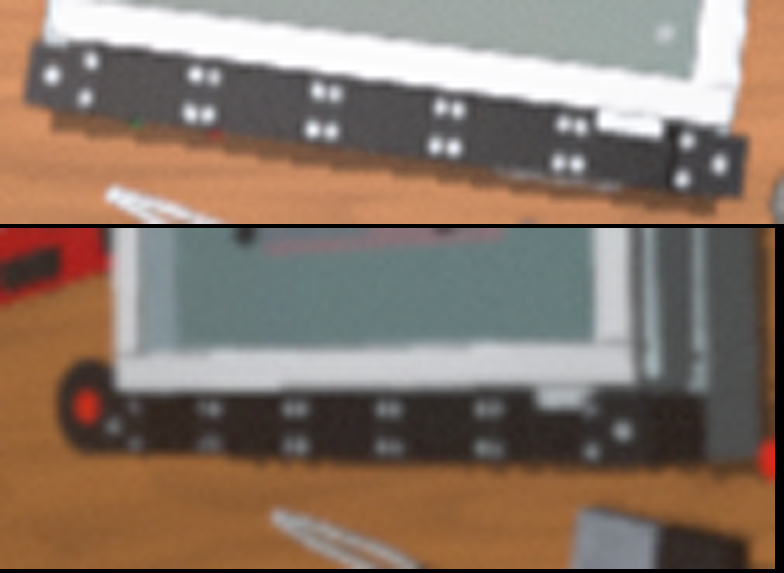

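The crop shows the rail's corners at about (38,40), (27,103), (748,137) and (740,197). The field at crop x 590–675 has a bright patch at its rear edge and a dark right side, so it is the likeliest notch. Touch will have to confirm that.

```bash
python3 - <<'E'
from h import *
d=pickle.load(open("f0.pkl","rb"));f=d["top"]
P={}
for n,p in dict(LT=(38,40),LB=(27,103),RT=(748,137),RB=(740,197),nL=(590,140),nR=(672,152)).items():
    uv=((p[0]+.5)/5.6-.5+203,(p[1]+.5)/5.6-.5+205); P[n]=ray_z(f,uv,94);print(n,P[n].round(1))
m=(P["LT"]+P["LB"]+P["RT"]+P["RB"])/4
L=(P["LT"]+P["LB"])/2;R=(P["RT"]+P["RB"])/2
print("mid",m,"len",np.linalg.norm(L-R),"wid",np.linalg.norm(P["LT"]-P["LB"]),np.linalg.norm(P["RT"]-P["RB"]))
y=(L-R)/np.linalg.norm(L-R);yaw=np.arctan2(-y[0],y[1]);print("yaw",yaw)
for n in("nL","nR"):print(n,(P[n]-m)@y)
# side check, rail ends in side image
s=d["side"]
print("cam",-f["R"].T@np.ravel(f["t"]))
for n in ("LT","LB","RT","RB"):
    q,_=cv2.projectPoints(P[n][None],cv2.Rodrigues(np.array(s["R"]))[0],np.ravel(s["t"]),s["mtx"],np.array(s["D"]));q=q.ravel()
    print(n,"side crop",((260-1-q[0]),), "rot px",((q[1]-150)*6.2*-1).round(),((260-q[0])*6.2).round(), q.round(1)*800/512)
E
```

```text
LT [554.7 144.7  94. ]
LB [525. 149.  94.]
RT [ 515.3 -189.9   94. ]
RB [ 487.2 -186.    94. ]
nL [ 512.5 -115.6   94. ]
nR [ 507.6 -154.1   94. ]
mid [520.55242678 -20.55672268  94.        ] len 336.9968722463901 wid 29.990322770767442 28.31985150938047
yaw -0.11487813351991899
nL -95.3545378037219
nR -134.18720257535298
cam [ 491.81224534   32.17661687 1169.41799776]
LT side crop (np.float64(26.609387308835664),) rot px -102.0 171.0 [363.125 260.   ]
LB side crop (np.float64(35.92068244255444),) rot px -102.0 229.0 [348.59375 260.     ]
RT side crop (np.float64(26.580460457526527),) rot px -649.0 171.0 [363.125  397.8125]
RB side crop (np.float64(37.58885125581486),) rot px -649.0 239.0 [345.9375  397.96875]
```

Call:
play_rows(
  dp=[
    [-0.6, -0.7, 0],
    [-1.2, -1.4, 0],
    [-1.8, -2.1, 0],
    [-2.4, -2.8, 0],
    [-3.0, -3.5, 0],
  ],
  rot=[
    [0, 0, -0.3],
    [0, 0, -0.6],
    [0, 0, -1.1],
    [0, 0, -1.1],
    [0, 0, -1.1],
  ],
  fingers=0,
)

```text
clock: 0.52
eef_pos: [228.0, 442.9, 230.9]
tcp_rot: [-3.141, -0.0, 3.027]
contact_force: [0.7, 0.4, 0.3]
opening: 0.302
grasp_force: 0.0
```

Call:
play_rows(
  dp=[
    [-0.58, -0.8, 0],
    [-1.16, -1.6, 0],
    [-1.74, -2.4, 0],
    [-2.32, -3.2, 0],
    [-2.9, -4.0, 0],
  ],
  rot=[
    [0, 0, 0],
    [0, 0, 0],
    [0, 0, 0],
    [0, 0, 0],
    [0, 0, 0],
  ],
)

```text
clock: 0.93
eef_pos: [324.8, 270.5, 231.2]
tcp_rot: [-3.142, 0.0, 3.027]
contact_force: [2.0, -0.0, 0.3]
opening: 0.002
grasp_force: 0.0
```

Call:
play_rows(
  dp=[
    [-0.58, -0.8, 0],
    [-1.16, -1.6, 0],
    [-1.74, -2.4, 0],
    [-2.32, -3.2, 0],
    [-2.9, -4.0, 0],
  ],
  rot=[
    [0, 0, 0],
    [0, 0, 0],
    [0, 0, 0],
    [0, 0, 0],
    [0, 0, 0],
  ],
)

```text
clock: 1.35
eef_pos: [421.7, 98.1, 231.3]
tcp_rot: [3.141, 0.0, 3.026]
contact_force: [0.8, 0.7, 0.7]
opening: 0.001
grasp_force: 0.0
```

Call:
play_rows(
  dp=[
    [-0.58, -0.8, 0.3],
    [-1.16, -1.6, 0.6],
    [-1.74, -2.4, 0.9],
    [-2.32, -3.1, 1.3],
    [-2.7, -3.7, 1.7],
  ],
  rot=[
    [0, 0, 0],
    [0, 0, 0],
    [0, 0, 0],
    [0, 0, 0],
    [0, 0, 0],
  ],
)

```text
clock: 1.77
eef_pos: [513.2, -62.0, 162.8]
tcp_rot: [-3.141, 0.002, 3.025]
contact_force: [0.4, 0.8, -0.0]
opening: 0.0
grasp_force: 0.0
```

```bash
python3 - <<'E'
from rig import telemetry, optics
import cv2,pickle
s=telemetry.sense();print(s["eef_pos"],s["tcp_rot"],s["contact_force"])
f=optics.grab_frame("wrist");f["s"]=s;pickle.dump(f,open("w1.pkl","wb"))
print(f["mount"],f["mtx"])
cv2.imwrite("pics/w1.png",cv2.resize(f["color"][:,:,::-1],(800,600)))
E
```

```text
[513.19309211 -61.96063564 162.7509795 ] [-3.14138571e+00  1.61031820e-03  3.02496974e+00] [ 0.39338167  0.77051034 -0.02139985]
[[-1.48379808e-04 -9.64169313e-01 -2.65287604e-01  6.69530709e+01]
 [ 9.99999871e-01 -1.40818998e-05 -5.08137021e-04 -5.23871926e-01]
 [ 4.86194369e-04 -2.65287645e-01  9.64169191e-01 -1.41517472e+02]
 [ 0.00000000e+00  0.00000000e+00  0.00000000e+00  1.00000000e+00]] [[276.84833173   0.         258.1138492 ]
 [  0.         276.84833173 197.68904495]
 [  0.           0.           1.        ]]
```

View pics/w1.png

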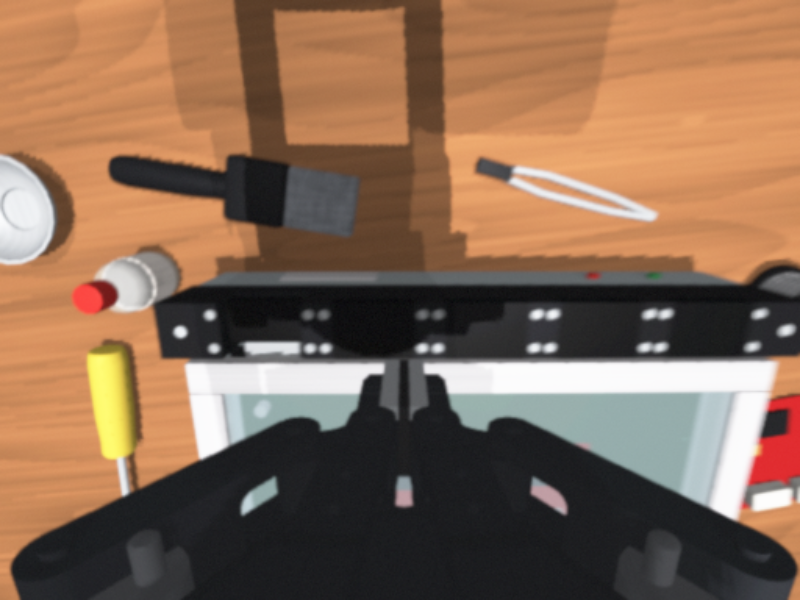

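The wrist view shows the rail's top between rows 299 (front) and 357 (rear). A bright patch sits at (245–300, 347), left of the fingers, where the notch is expected. I'll check these against the rail pose.

```bash
cat >> h.py <<'E'
def wcam(f):
    s=f["s"];T=np.eye(4);T[:3,:3]=Ro.from_euler("xyz",s["tcp_rot"]).as_matrix();T[:3,3]=s["eef_pos"]
    M=np.linalg.inv(T@f["mount"]);return dict(f,R=M[:3,:3],t=M[:3,3])
mid=np.array([520.5,-20.6,94]);X=np.array([.9934,-.1146,0]);Y=np.array([.1146,.9934,0])
E
python3 - <<'E'
from h import *
f=wcam(pickle.load(open("w1.pkl","rb")))
for n,p in dict(front=(400,299),rear=(400,357),fL=(165,302),rL=(160,357),frontR=(640,300),rearR=(640,357),patchL=(243,348),patchR=(300,348),dkL=(222,325)).items():
    q=ray_z(f,((p[0]+.5)*.64-.5,(p[1]+.5)*.64-.5),94);print(n,q.round(1),"rail x,y",((q-mid)@X).round(1),((q-mid)@Y).round(1))
q=f["s"]["eef_pos"];print("tip",(q-mid)@X,(q-mid)@Y)
E
```

```text
front [498.7 -62.7  94. ] rail x,y -16.8 -44.3
rear [529.6 -66.4  94. ] rail x,y 14.3 -44.5
fL [ 486.4 -181.2   94. ] rail x,y -15.5 -163.4
rL [ 515.2 -191.8   94. ] rail x,y 14.4 -170.6
frontR [513.3  57.7  94. ] rail x,y -16.1 77.0
rearR [544.5  58.7  94. ] rail x,y 14.8 81.5
patchL [ 515.3 -146.8   94. ] rail x,y 9.3 -126.0
patchR [ 518.7 -117.3   94. ] rail x,y 9.3 -96.3
dkL [ 501.7 -154.9   94. ] rail x,y -3.3 -135.6
tip -2.5187534540018905 -41.925027084003325
```

Call:
play_rows(
  dp=[
    [0, 0, 0.4],
    [0, 0, 0.8],
    [0, 0, 1.2],
    [0, 0, 1.5],
    [0, 0, 1.5],
  ],
  rot=[
    [0, 0, 0],
    [0, 0, 0],
    [0, 0, 0],
    [0, 0, 0],
    [0, 0, 0],
  ],
)

```text
clock: 2.23
eef_pos: [509.6, -59.2, 100.9]
tcp_rot: [3.142, -0.004, 3.026]
contact_force: [-1.1, 0.7, -0.7]
opening: -0.002
grasp_force: 0.0
```

Call:
play_rows(
  dp=[
    [0, 0, 0.04],
    [0, 0, 0.08],
    [0, 0, 0.12],
    [0, 0, 0.15],
    [0, 0, 0.15],
  ],
  rot=[
    [0, 0, 0],
    [0, 0, 0],
    [0, 0, 0],
    [0, 0, 0],
    [0, 0, 0],
  ],
)

```text
clock: 2.65
eef_pos: [511.7, -59.4, 97.6]
tcp_rot: [-3.142, 0.001, 3.026]
contact_force: [-0.0, 0.1, -0.2]
opening: -0.0
grasp_force: 0.0
```

Call:
play_rows(
  dp=[
    [0, 0, 0.025],
    [0, 0, 0.05],
    [0, 0, 0.05],
  ],
  rot=[
    [0, 0, 0],
    [0, 0, 0],
    [0, 0, 0],
  ],
)

```text
clock: 2.9
eef_pos: [511.8, -59.4, 96.0]
tcp_rot: [3.142, 0.001, 3.026]
contact_force: [-2.6, 0.7, 8.6]
opening: -0.0
grasp_force: 4.5
```

Call:
play_rows(
  dp=[
    [0, 0, 0.015],
    [0, 0, 0.03],
    [0, 0, 0.03],
  ],
  rot=[
    [0, 0, 0],
    [0, 0, 0],
    [0, 0, 0],
  ],
)

```text
clock: 3.15
eef_pos: [511.8, -59.4, 96.0]
tcp_rot: [-3.142, 0.001, 3.026]
contact_force: [-7.4, -0.1, 24.7]
opening: -0.001
grasp_force: 12.1
```

Contact is at a measured z of 96.0 and it is stiff, about 13 N/mm. I'll back off to a few newtons before sliding.

Call:
play_rows(
  dp=[
    [0, 0, -0.038],
    [0, 0, -0.038],
  ],
  rot=[
    [0, 0, 0],
    [0, 0, 0],
  ],
)

```text
clock: 3.32
eef_pos: [511.9, -59.4, 96.2]
tcp_rot: [-3.142, 0.001, 3.026]
contact_force: [0.7, -0.3, -0.6]
opening: -0.002
grasp_force: 0.0
```

Call:
play_rows(
  dp=[
    [0, -0.1, 0],
    [0, -0.2, 0],
    [0, -0.3, 0],
    [0, -0.4, 0],
    [0, -0.5, 0],
  ],
  rot=[
    [0, 0, 0],
    [0, 0, 0],
    [0, 0, 0],
    [0, 0, 0],
    [0, 0, 0],
  ],
)

```text
clock: 3.73
eef_pos: [510.0, -79.0, 96.1]
tcp_rot: [3.14, 0.001, 3.026]
contact_force: [0.8, 5.3, 6.9]
opening: -0.004
grasp_force: 3.4
```

Call:
play_rows(
  dp=[
    [0, -0.1, 0],
    [0, -0.2, 0],
    [0, -0.3, 0],
    [0, -0.4, 0],
    [0, -0.5, 0],
  ],
  rot=[
    [0, 0, 0],
    [0, 0, 0],
    [0, 0, 0],
    [0, 0, 0],
    [0, 0, 0],
  ],
)

```text
clock: 4.15
eef_pos: [507.7, -98.8, 96.1]
tcp_rot: [3.14, 0.001, 3.026]
contact_force: [0.2, 5.9, 7.8]
opening: 0.003
grasp_force: 3.6
```

Call:
play_rows(
  dp=[
    [0, -0.08, 0],
    [0, -0.16, 0],
    [0, -0.24, 0],
    [0, -0.32, 0],
    [0, -0.4, 0],
  ],
  rot=[
    [0, 0, 0],
    [0, 0, 0],
    [0, 0, 0],
    [0, 0, 0],
    [0, 0, 0],
  ],
)

```text
clock: 4.57
eef_pos: [505.8, -114.7, 96.0]
tcp_rot: [3.141, 0.001, 3.026]
contact_force: [0.8, 5.1, 6.7]
opening: -0.001
grasp_force: 3.3
```

Call:
play_rows(
  dp=[
    [0, -0.05, 0],
    [0, -0.1, 0],
    [0, -0.1, 0],
  ],
  rot=[
    [0, 0, 0],
    [0, 0, 0],
    [0, 0, 0],
  ],
)

```text
clock: 4.82
eef_pos: [504.9, -119.3, 95.7]
tcp_rot: [-3.142, 0.001, 3.026]
contact_force: [0.9, -1.4, 0.5]
opening: -0.002
grasp_force: 0.3
```

Call:
play_rows(
  dp=[
    [0, -0.05, 0],
    [0, -0.1, 0],
    [0, -0.1, 0],
  ],
  rot=[
    [0, 0, 0],
    [0, 0, 0],
    [0, 0, 0],
  ],
)

```text
clock: 5.07
eef_pos: [503.8, -123.3, 95.3]
tcp_rot: [-3.141, -0.001, 3.026]
contact_force: [0.9, -0.4, 0.6]
opening: 0.002
grasp_force: 0.0
```

Call:
play_rows(
  dp=[
    [0, -0.05, 0],
    [0, -0.1, 0],
    [0, -0.1, 0],
  ],
  rot=[
    [0, 0, 0],
    [0, 0, 0],
    [0, 0, 0],
  ],
)

```text
clock: 5.32
eef_pos: [503.6, -127.3, 95.5]
tcp_rot: [-3.141, -0.0, 3.026]
contact_force: [0.4, 0.2, -0.2]
opening: -0.003
grasp_force: 0.0
```

The force vanished at about y = -118. I'll go on to find the far edge of the notch.

Call:
play_rows(
  dp=[
    [0, -0.05, 0],
    [0, -0.1, 0],
    [0, -0.1, 0],
  ],
  rot=[
    [0, 0, 0],
    [0, 0, 0],
    [0, 0, 0],
  ],
)

```text
clock: 5.57
eef_pos: [503.2, -131.2, 95.6]
tcp_rot: [-3.142, 0.0, 3.026]
contact_force: [-0.3, -0.1, 0.6]
opening: -0.002
grasp_force: 0.0
```

Call:
play_rows(
  dp=[
    [0, -0.05, 0],
    [0, -0.1, 0],
    [0, -0.1, 0],
  ],
  rot=[
    [0, 0, 0],
    [0, 0, 0],
    [0, 0, 0],
  ],
)

```text
clock: 5.82
eef_pos: [502.8, -135.2, 95.6]
tcp_rot: [-3.141, 0.0, 3.026]
contact_force: [0.4, 0.4, 0.6]
opening: 0.002
grasp_force: 0.0
```

Call:
play_rows(
  dp=[
    [0, -0.05, 0],
    [0, -0.1, 0],
    [0, -0.1, 0],
  ],
  rot=[
    [0, 0, 0],
    [0, 0, 0],
    [0, 0, 0],
  ],
)

```text
clock: 6.07
eef_pos: [502.3, -139.2, 95.6]
tcp_rot: [-3.142, 0.0, 3.026]
contact_force: [-0.3, -0.4, 0.8]
opening: 0.003
grasp_force: 0.0
```

Call:
play_rows(
  dp=[
    [0, -0.02, 0],
    [0, -0.04, 0],
    [0, -0.04, 0],
  ],
  rot=[
    [0, 0, 0],
    [0, 0, 0],
    [0, 0, 0],
  ],
)

```text
clock: 6.32
eef_pos: [502.1, -140.6, 95.6]
tcp_rot: [-3.142, -0.0, 3.026]
contact_force: [-0.7, 0.2, 1.3]
opening: 0.002
grasp_force: 0.0
```

Call:
play_rows(
  dp=[
    [0, -0.02, 0],
    [0, -0.04, 0],
    [0, -0.04, 0],
  ],
  rot=[
    [0, 0, 0],
    [0, 0, 0],
    [0, 0, 0],
  ],
)

```text
clock: 6.57
eef_pos: [501.9, -142.1, 95.6]
tcp_rot: [-3.142, 0.0, 3.026]
contact_force: [0.2, 0.5, -0.3]
opening: 0.002
grasp_force: 0.0
```

Call:
play_rows(
  dp=[
    [0, -0.02, 0],
    [0, -0.04, 0],
    [0, -0.04, 0],
  ],
  rot=[
    [0, 0, 0],
    [0, 0, 0],
    [0, 0, 0],
  ],
)

```text
clock: 6.82
eef_pos: [501.7, -143.7, 95.6]
tcp_rot: [-3.142, -0.0, 3.026]
contact_force: [-0.3, 0.4, 0.5]
opening: -0.002
grasp_force: 0.0
```

Still free over 25 mm, so the tip is narrow. That fits the notch the camera suggested, centred near y = -134. I'll go back to the middle and lower gently, expecting the plate about 9 mm down.

Call:
play_rows(
  dp=[
    [0, 0.12, 0],
    [0, 0.23, 0],
    [0, 0.23, 0.05],
    [0, 0.23, 0.1],
    [0, 0.23, 0.1],
  ],
  rot=[
    [0, 0, 0],
    [0, 0, 0],
    [0, 0, 0],
    [0, 0, 0],
    [0, 0, 0],
  ],
)

```text
clock: 7.23
eef_pos: [502.5, -134.2, 91.1]
tcp_rot: [3.142, -0.001, 3.026]
contact_force: [0.3, 0.1, -1.2]
opening: 0.0
grasp_force: 0.0
```

Call:
play_rows(
  dp=[
    [0, 0, 0.04],
    [0, 0, 0.08],
    [0, 0, 0.1],
    [0, 0, 0.1],
  ],
  rot=[
    [0, 0, 0],
    [0, 0, 0],
    [0, 0, 0],
    [0, 0, 0],
  ],
)

```text
clock: 7.57
eef_pos: [502.6, -134.5, 87.3]
tcp_rot: [3.142, -0.0, 3.026]
contact_force: [0.4, 0.4, 0.3]
opening: 0.0
grasp_force: 0.0
```

Call:
play_rows(
  dp=[
    [-0.04, 0, 0.025],
    [-0.04, 0, 0.05],
    [-0.04, 0, 0.05],
  ],
  rot=[
    [0, 0, 0],
    [0, 0, 0],
    [0, 0, 0],
  ],
)

```text
clock: 7.82
eef_pos: [504.5, -134.8, 85.6]
tcp_rot: [-3.142, 0.0, 3.026]
contact_force: [0.2, 0.1, 3.5]
opening: 0.003
grasp_force: 1.9
```

Call:
play_rows(
  dp=[
    [0, 0, 0.025],
    [0, 0, 0.05],
    [0, 0, 0.05],
  ],
  rot=[
    [0, 0, 0],
    [0, 0, 0],
    [0, 0, 0],
  ],
)

```text
clock: 8.07
eef_pos: [504.6, -134.8, 83.6]
tcp_rot: [-3.141, 0.0, 3.026]
contact_force: [-2.1, 0.1, 3.9]
opening: -0.001
grasp_force: 2.0
```

The spring plate gives under 3.5–4 N, so this is the catch. I'll press on to full depth, with the stop expected near z = 81.

Call:
play_rows(
  dp=[
    [0, 0, 0.025],
    [0, 0, 0.045],
    [0, 0, 0.045],
  ],
  rot=[
    [0, 0, 0],
    [0, 0, 0],
    [0, 0, 0],
  ],
)

```text
clock: 8.32
eef_pos: [504.6, -134.8, 81.9]
tcp_rot: [-3.141, 0.0, 3.026]
contact_force: [-0.6, -0.0, 3.0]
opening: -0.004
grasp_force: 1.8
```

Call:
play_rows(
  dp=[
    [0, 0, 0.015],
    [0, 0, 0.025],
    [0, 0, 0.025],
  ],
  rot=[
    [0, 0, 0],
    [0, 0, 0],
    [0, 0, 0],
  ],
)

```text
clock: 8.57
eef_pos: [504.6, -134.8, 81.3]
tcp_rot: [-3.141, 0.001, 3.026]
contact_force: [-2.5, 0.4, 11.2]
opening: 0.004
grasp_force: 5.1
```

Force jumped to 11 N at z = 81.3, so the catch is on its stop. Now I'll raise straight up.

Call:
play_rows(
  dp=[
    [0, 0, 0],
    [0, 0, -0.1],
    [0, 0, -0.3],
    [0, 0, -0.6],
    [0, 0, -1.0],
  ],
  rot=[
    [0, 0, 0],
    [0, 0, 0],
    [0, 0, 0],
    [0, 0, 0],
    [0, 0, 0],
  ],
)

```text
clock: 8.98
eef_pos: [503.5, -134.4, 120.6]
tcp_rot: [3.141, -0.002, 3.026]
contact_force: [0.2, -0.0, 0.1]
opening: 0.002
grasp_force: 0.0
```

Call:
play_rows(
  dp=[
    [0, 0, -0.6],
    [0, 0, -1.2],
    [0, 0, -1.8],
    [0, 0, -2.4],
    [0, 0, -2.4],
  ],
  rot=[
    [0, 0, 0],
    [0, 0, 0],
    [0, 0, 0],
    [0, 0, 0],
    [0, 0, 0],
  ],
)

```text
clock: 9.4
eef_pos: [506.7, -135.3, 221.6]
tcp_rot: [-3.141, 0.007, 3.026]
contact_force: [0.3, -0.7, 0.3]
opening: 0.001
grasp_force: 0.0
```

```bash
python3 - <<'E'
from rig import telemetry, optics
import cv2,numpy as np
s=telemetry.sense();print(s["eef_pos"],s["contact_force"],s["clock"])
f=optics.grab_frame("side")["color"][:,:,::-1];w=optics.grab_frame("wrist")["color"][:,:,::-1]
a=cv2.resize(f[120:300,180:350],None,fx=2.3,fy=2.3,interpolation=2)
b=cv2.resize(w,(390,292));b=cv2.copyMakeBorder(b,0,a.shape[0]-292,0,0,0)
cv2.imwrite("pics/after.png",np.hstack([a,b]))
E
```

```text
[ 506.67817412 -135.25384137  221.6113673 ] [ 0.25545534 -0.74715521  0.25554437] 9.4
```

View pics/after.png

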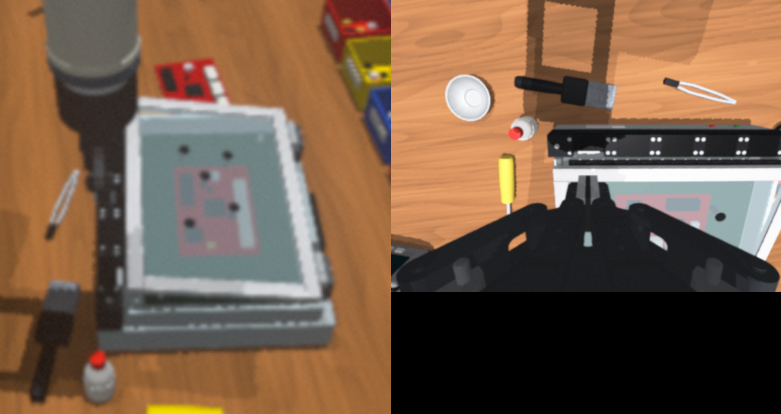

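The lid is ajar: the side view shows its front edge raised, and the wrist view shows a gap behind the rail. The tools have not moved and the fingers are 125 mm above the rail. I'll let it settle, then hand in.

Call:
play_rows(
  dp=[
    [0, 0, 0],
    [0, 0, 0],
    [0, 0, 0],
    [0, 0, 0],
    [0, 0, 0],
  ],
  rot=[
    [0, 0, 0],
    [0, 0, 0],
    [0, 0, 0],
    [0, 0, 0],
    [0, 0, 0],
  ],
)

```text
clock: 9.92
eef_pos: [504.1, -134.6, 216.2]
tcp_rot: [3.141, -0.001, 3.026]
contact_force: [0.6, -0.3, 0.4]
opening: -0.005
grasp_force: 0.0
```

```bash
python3 -c "
from rig import r
print(r.sign_off())"
```

```text
the job is handed in; nothing more can be done
None
```

I found the catch by touch about 114 mm right (-y) of the rail's middle, pressed it to its stop (11 N) and released it; the lid is ajar, the fingers are clear, the tools look undisturbed, and the highest force I read was 25 N at first touch, well above the about 8 N of the slide itself.

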